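# Show a bead against two colour discs

## Robot

A 6-joint arm with a two-finger parallel gripper is mounted at the origin on a cart in front of the work surface, level with it; the furniture and walls round the work are solid. World frame = base frame: x ahead of the robot, y to its left, z up, the work surface at z = 0. Lengths are in m, angles in rad, forces in N, time in s.
With the tool pointing down it reaches from about 0.35 to 0.975 m from the base axis. Payload 7.1 kg.
Tool frame: the origin (TCP) lies midway between the tips of the shut fingers; the grasp point (between the pads) lies 19 mm behind it; z points along the fingers, y is the line along which they close (so a half turn about z gives the same grasp; the last joint's range is limited). The gripper opens to 88 mm and grips with 3 to 60 N. Pads are 20 mm wide; open, the fingers measure 115 mm over their backs; the gripper's body (75 mm by 178 mm) begins 61 mm behind the grasp point.
Start: joints at [-1.283, 0.423, 1.63, -0, 1.089, -0.019], TCP at [0.189, -0.596, 0.223] pointing down, gripper open.
Joint ranges: [-3, 3], [-0.9, 2.11], [0.09, 2.58], [-1.31, 4.45], [0.11, 2.69], [-2.54, 2.54]. Speed limits (rad/s): [2.39, 2.39, 3.01, 3.14, 3.14, 3.14].

## Interface

Orientations are given as a unit quaternion [w, x, y, z].
In Python, from station import move_pose, movel, movej, command_gripper, wait, inverse_kinematics, read_camera, camera_info, MotionError, job_done, get_time, get_joint_pos, get_qvel, get_effort, get_tcp_pos, get_ee_rot, get_ft_force, get_ft_torque, get_grip_width, get_finger_force gives the robot as it stands. Calls block until the motion is done:
- move_pose(position, orientation): joint-space move of the TCP to a pose.
- movel(position, frame=None, v=0.15, until_force=None): straight line of the TCP; frame=None keeps the orientation; v is the mean speed in m/s. With until_force (N) it stops when the force on the tool has changed by that much, and returns True; else False.
- movej(angles): joint-space move.
- command_gripper(opening): opening from 0.0 (shut) to 1.0 (fully open); the grip force is fixed at half the most; returns when the fingers have stopped.
- wait(seconds).
- inverse_kinematics(position, orientation): joint angles nearest the present ones, or None.
- read_camera(name): name is "scene" or "top" or "wrist"; returns the picture (420x560x3 uint8, red, green, blue); there is no depth.
- camera_info(name): a dict with "intrinsics" (3x3 intrinsics, pixels), "T" (4x4, takes a point from camera to world coordinates); the wrist camera has in their place "tool_from_camera" (4x4, takes a point from camera to tool coordinates, whose origin is the TCP and whose axes are the flange's). Camera axes: x right, y up, looking along -z (the intrinsics and any distortion apply to the point x, -y, -z); pixel columns grow to the right and rows downward; lengths in m; the calibration is good to about 2 mm. The wrist camera is an equidistant fisheye: a pixel r from the principal point sees the ray r / f radians off the axis. A picture is of the moment at which its call begins: read the wrist's pose just before it. camera_info takes no time and is no camera call.
A pose or a line that the arm cannot do raises MotionError and nothing moves.
- job_done(): hands the job in; it is judged then, once.
Readings, each from a call of its own:
- get_time(): time.
- get_joint_pos(): joint angles.
- get_qvel(): joint speeds.
- get_effort(): joint torques, N m.
- get_tcp_pos(): TCP position.
- get_ee_rot(): TCP orientation.
- get_ft_force(): force on the tool from outside, world axes, zero at the start.
- get_ft_torque(): the same for the moment, N m.
- get_grip_width(): opening from 0.0 (shut) to 1.0 (fully open).
- get_finger_force(): force on a finger pad.
Only numpy, scipy, OpenCV 4.12 (cv2) and the standard library are available. Lean on these libraries where they do the work, as an engineer would, in place of code of your own. Each camera call takes 0.05 s, during which the arm holds its last target. There are 200 camera calls.

## Task

Lift the white bead dish by its handle, carry it to the round wooden board and hold it level about 8 cm above the middle of the board with the tip of its red tab above the orange disc for a second. Then turn the dish a quarter turn, the short way round, so that the tip of the tab is above the blue disc, and finish while still holding it there, level and still. Throughout, keep the dish level and the loose green bead in the middle of the dish, inside the thin ring line, and leave the other things on the counter alone.

Things in the scene. Friction and masses are not known exactly. Their poses are not given: they have to be found in the camera images.
- dish: Loose round white dished plate on the counter, 149 mm across, rim 28.5 mm high, about 250 g. Origin: centre of its underside; z up. A red tab, 22 mm wide, 5 mm thick, sticks out of the rim along the dish's -x. A thin steel bail handle arches over the middle from rim to rim, along the dish's y axis, up to 103 mm high.
- grip (a point): Centre of the dark wooden grip in the middle of the dish's bail handle, 16 mm (dish's x) by 60 mm (y) by 24 mm (z); on the dish's axis, 100 mm over its underside.
- dish_middle (a point): Middle of the dish's hollow, on its axis 19 mm over its underside: where the bead's centre is when it rests in the middle. The hollow is a shallow cone, rising 0.12 per unit up to a thin dark ring line 25 mm from the middle, steeper outside.
- tab_tip (a point): Tip of the dish's red tab, 95 mm from the dish's axis along the dish's -x, 25 mm over its underside.
- bead_center (a point): Centre of the loose green ball bead, 26 mm across, 15 g, that rests in the middle of the dish and rolls freely.
- board: Fixed round board of light wood on the counter, 260 mm across, 10 mm thick, a black dot in the middle. Origin: centre of its underside, z up. Two colour discs lie on it on the robot's side, 95 mm from its axis, a quarter turn apart: 45 degrees either side of its -x axis; which colour is where changes.
- disc_amber: Fixed orange disc on the board, 50 mm across, 5 mm thick. Origin: centre of its underside.
- disc_blue: Fixed blue disc on the board, 50 mm across, 5 mm thick. Origin: centre of its underside.
- red_spool: Bystander: spool of red thread, 31 mm across, 52 mm high, upright. Origin: centre of its underside.
- marker_tin: Bystander: round teal tin, 64 mm across, 25 mm high. Origin: centre of its underside.
- tape_measure: Bystander: yellow tape measure, 51x65x21 mm, lying flat. Origin: centre of its underside.
There are look-alikes about, which are no part of the job. Several things have the shape of the dish; the one meant has the colours described above.

How it is judged:
On the way, in this order (a step that is already met when the one before it is completed fails the run):
1. the dish is lifted clear of the counter (height (world z) of dish above 0.03 m and distance between bead_center and dish_middle below 0.025 m and contact force between dish and the fingers above 1 N), for 0.2 s.
2. the dish is held above the middle of the board with the tip of its tab above the orange disc (horizontal distance between dish and board below 0.03 m and height (world z) of dish between 0.04 and 0.16 m and horizontal distance between tab_tip and disc_amber below 0.025 m and angle between dish's own z axis and vertical below 0.1 rad), for 0.5 s.
At the end, for the whole second after the job is handed in: Held in the fingers, still, level within 0.1 rad, underside 40 to 160 mm above the counter, dish axis within 30 mm of the board's middle, tab tip within 25 mm of the blue disc's middle, bead within 20 mm of the dish's middle (horizontal distance between dish and board below 0.03 m and height (world z) of dish between 0.04 and 0.16 m and horizontal distance between tab_tip and disc_blue below 0.025 m and angle between dish's own z axis and vertical below 0.1 rad and distance between bead_center and dish_middle below 0.02 m and linear speed of dish below 0.02 m/s and angular speed of dish below 0.1 rad/s and linear speed of bead below 0.04 m/s and contact force between dish and the fingers above 1 N and contact force between dish and board below 0.05 N); the arm keeps its last pose, push and grip.
It fails at once if the bead leaves the ring line round the middle of the dish (its centre more than 25 mm from the middle) (distance between bead_center and dish_middle above 0.025 m).
It fails at once if the dish is tilted by more than 0.2 rad (angle between dish's own z axis and vertical above 0.2 rad).
It fails at once if above the board, the dish is turned the long way round, its tab pointing to the far side (horizontal distance between dish and board below 0.03 m and x of tab_tip in the frame of board above 0.065 m).
It fails at once if a bystander is moved more than 20 mm (distance of any of red_spool, marker_tin, tape_measure from where it was at the start of the episode above 0.02 m).
It also fails if it takes over 51 s, if anything falls off the work surface, if the arm or the gripper's body presses on something with over 40 N, if the wrist force passes 120 N, or if a joint passes its speed limit or range.

## Working session

There is one attempt and no reset: what is moved stays moved. The work goes in short steps, each a Python script; the robot and the scene stay as the last script left them, time stands still between calls to the robot, and variables do not carry over. Pictures are saved under pics/ and viewed, at most 10 in all, crops included, and the job is handed in when it is done.

```bash
ls; mkdir -p pics
python3 - <<'E'
from station import *
import cv2,numpy as np
for n in("top","scene"):
    cv2.imwrite(f"pics/{n}0.png",read_camera(n)[:,:,::-1]); c=camera_info(n); print(n,{k:np.round(v,4).tolist() if not isinstance(v,str) else v for k,v in c.items()})
print(get_time(),get_tcp_pos(),get_ee_rot())
E
```

```text
pics
top {'intrinsics': [[438.17, 0.0, 279.9427], [0.0, 438.17, 215.2312], [0.0, 0.0, 1.0]], 'T': [[-0.014, 0.9958, -0.0901, 0.4816], [-0.9997, -0.0158, -0.02, -0.0413], [-0.0214, 0.0898, 0.9957, 1.3119], [0.0, 0.0, 0.0, 1.0]]}
scene {'intrinsics': [[438.5162, 0.0, 285.7801], [0.0, 438.5162, 210.7263], [0.0, 0.0, 1.0]], 'T': [[0.7793, 0.4035, -0.4795, -0.1804], [-0.6263, 0.5278, -0.5737, -0.9458], [0.0216, 0.7474, 0.6641, 1.1429], [0.0, 0.0, 0.0, 1.0]]}
0.1 [ 0.18863328 -0.5953464   0.22198338] [-6.66086089e-04  9.88255221e-01  1.52810877e-01 -1.01981398e-04]
```

View pics/top0.png

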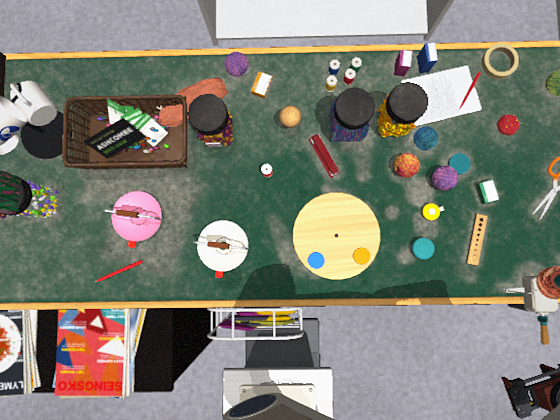

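View pics/scene0.png

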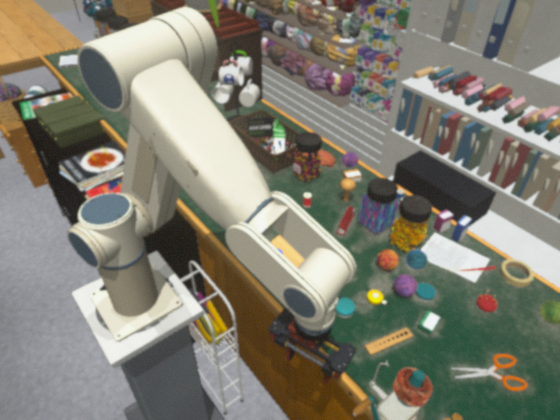

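Candidates: the white dish at (222,246) and the pink dish look-alike at (136,216). I choose the white one with the red tab at (219,274). The board is at (336,236), with blue at (316,260) and orange at (361,256). Next is a close crop with the measurements.

```bash
cat > h.py <<'E'
import numpy as np,cv2
from station import *
c=camera_info("top");K=np.array(c["intrinsics"]);T=np.array(c["T"])
def px2w(u,v,z):
    d=T[:3,:3]@np.array([(u-K[0,2])/K[0,0],-(v-K[1,2])/K[1,1],-1]);o=T[:3,3]
    return o+d*(z-o[2])/d[2]
def blob(img,lo,hi,box):
    x0,y0,x1,y1=box;h=cv2.cvtColor(img,cv2.COLOR_RGB2HSV)
    m=cv2.inRange(h,np.array(lo),np.array(hi));k=np.zeros_like(m);k[y0:y1,x0:x1]=m[y0:y1,x0:x1]
    n,l,s,ce=cv2.connectedComponentsWithStats(k);i=1+np.argmax(s[1:,4]);return ce[i],s[i],l==i
E
python3 - <<'E'
from h import *
im=cv2.imread("pics/top0.png")[:,:,::-1].copy()
cv2.imwrite("pics/crop.png",cv2.resize(im[205:295,180:400,::-1],None,fx=3.6,fy=3.6,interpolation=cv2.INTER_CUBIC))
def p(n,lo,hi,box,z):
    ce,s,m=blob(im,lo,hi,box);print(n,ce.round(1),s,px2w(*ce,z).round(4));return ce,m
p("blue",(95,120,80),(120,255,255),(295,240,345,285),.015)
p("amber",(8,180,100),(22,255,255),(345,240,385,285),.015)
ce,m=p("tab",(0,150,80),(6,255,255),(200,262,240,290),.025)
ce,m=p("white",(0,0,140),(180,50,255),(185,205,260,285),.0285)
h=cv2.findContours(m.astype(np.uint8),0,1)[0];h=max(h,key=len);(x,y),r=cv2.minEnclosingCircle(h);e=cv2.fitEllipse(cv2.convexHull(h))
print("circ",x,y,r,px2w(x,y,.0285),e)
ce,m=p("board",(10,50,120),(35,200,255),(280,180,395,290),.01)
h=max(cv2.findContours(m.astype(np.uint8),0,1)[0],key=len);e=cv2.fitEllipse(cv2.convexHull(h));print(e,px2w(*e[0],.01))
p("dot",(0,0,0),(180,255,70),(328,228,344,244),.01)
p("grip",(0,60,20),(20,255,140),(195,230,250,255),.112)
E
```

```text
blue [315.7 259.8] [308 252  16  17 206] [ 0.4655 -0.1186  0.015 ]
amber [356.2 253.5] [353 248   8  15  31] [ 0.4826 -0.2377  0.015 ]
tab [218.6 274. ] [215 271   9   7  51] [0.4284 0.1664 0.025 ]
white [222.3 245.4] [ 194  220   55   52 1962] [0.5117 0.1546 0.0285]
circ 220.9865264892578 244.65725708007812 27.117149353027344 [0.51383064 0.15858293 0.0285    ] ((221.85205078125, 245.35914611816406), (50.98789596557617, 52.79033279418945), 81.24349212646484)
board [336.  233.7] [ 292  192   89   88 5649] [ 0.5418 -0.1805  0.01  ]
((335.9820251464844, 235.4493865966797), (87.57915496826172, 88.44365692138672), 120.24813842773438) [ 0.53658709 -0.18040023  0.01      ]
dot [336.  234.7] [335 234   3   2   3] [ 0.5389 -0.1805  0.01  ]
grip [227.8 245.9] [226 244   4   5   8] [0.5081 0.127  0.112 ]
```

View pics/crop.png

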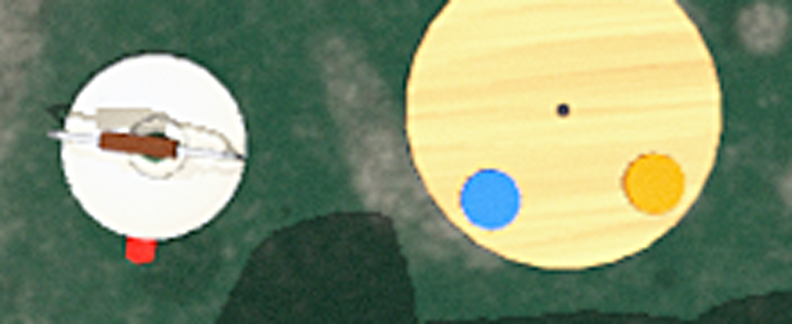

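The crop confirms the white dish with the red tab at (219,278), brown grip and green bead. The grip centre is near (218.6,245.4), the dish centre near (222.8,245.7) and orange near (361.7,256). The grip slope and tab direction agree on about 0.12 rad of yaw in the image.

```bash
cat >> h.py <<'E'
def quat(a): return np.array([0,np.cos(a/2),np.sin(a/2),0])
E
python3 - <<'E'
from h import *
u=lambda x,y:(180+x/3.6,205+y/3.6)
g=px2w(*u(139,145.5),.112);d=px2w(*u(154,146.5),.0285);t=px2w(*u(140,264),.025);g1=px2w(*u(102,141),.112);g2=px2w(*u(178,150),.112)
b=px2w(*u(563,110),.01);am=px2w(*u(654,184),.015);bl=px2w(*u(490,199.5),.015)
print("grip",g,"dish",d,"tab",t,np.linalg.norm(t-d),"griplen",np.linalg.norm(g1-g2))
br=lambda v:np.degrees(np.arctan2(v[1],v[0]))
print("tab bearing",br(t-d),"grip bearing",br(g1-g2), "board",b,"amber",am,br(am-b),np.linalg.norm((am-b)[:2]),"blue",bl,br(bl-b),np.linalg.norm((bl-b)[:2]))
for s in(90,-90):
  for nm,p,be in(("grasp",d,br(t-d)),("amb",b,br(am-b)),("blue",b,br(bl-b))):
    a=np.radians(be-180+s); q=inverse_kinematics([p[0],p[1],.171],quat(a)); print(s,nm,None if q is None else np.round(q,2))
E
```

```text
grip [0.50974974 0.15211255 0.112     ] dish [0.51071985 0.15332192 0.0285    ] tab [0.41584737 0.16545446 0.025     ] 0.09570912856906509 griplen 0.058548545288153786
tab bearing 172.71241955257912 grip bearing 82.46575291260285 board [ 0.53625466 -0.18159478  0.01      ] amber [ 0.47461248 -0.25353904  0.015     ] -130.59012612073732 0.09474035353916085 blue [ 0.46386879 -0.11973198  0.015     ] 139.48196046812814 0.09521933013237559
90 grasp [ 0.27  0.36  1.87 -0.    0.91  0.4 ]
90 amb [-0.35  0.4   1.8  -0.    0.94 -1.21]
90 blue [-0.35  0.4   1.8  -0.    0.94  0.36]
-90 grasp None
-90 amb [-0.35  0.4   1.8  -0.    0.94  1.93]
-90 blue None
```

Run:
```python
from h import *
a=np.radians(172.6-90); q=quat(a); P=np.array([.5102,.1527])
move_pose([*P,.25],q); print(get_time())
command_gripper(.5)
movel([*P,.13],v=.15)
cv2.imwrite("pics/wrist1.png",read_camera("wrist")[:,:,::-1])
print(get_time(),get_tcp_pos(),get_ft_force())
```

```text
2.9667
4.7917 [0.51095819 0.15291644 0.13092557] [-0.37099912 -0.76488873  0.62609809]
```

View pics/wrist1.png

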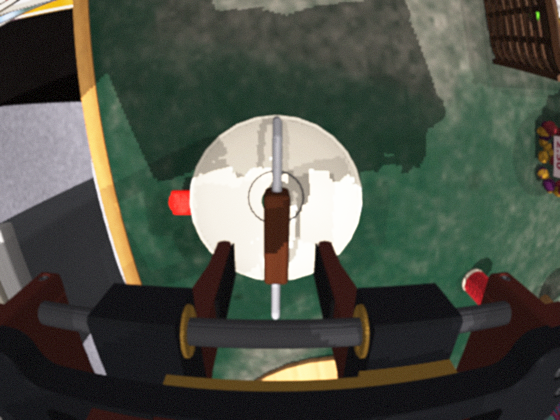

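The grip (275,237) is centred and aligned between the fingertips (225 and 325, 243). I'll descend, grasp and lift gently.

Run:
```python
from h import *
P=get_tcp_pos()[:2]
movel([.5102,.1527,.081],v=.06,until_force=6); print(get_tcp_pos(),get_ft_force())
command_gripper(.3); command_gripper(0)
print(get_time(),get_grip_width()*88,get_finger_force())
z=get_tcp_pos()[2]
movel([.5102,.1527,z+.09],v=.05); wait(.5)
print(get_time(),get_tcp_pos(),get_ft_force(),get_ft_torque(),get_grip_width()*88)
cv2.imwrite("pics/wrist2.png",read_camera("wrist")[:,:,::-1])
```

```text
[0.51044233 0.152786   0.08117536] [-0.92108371 -0.0798287  -0.50435946]
6.5917 16.00116772821308 29.99942421913147
9.0333 [0.51017145 0.15268519 0.17069259] [ 0.0200553  0.5849039 -2.6920808] [-0.03600931 -0.03991987 -0.01275382] 16.1922318587903
```

View pics/wrist2.png

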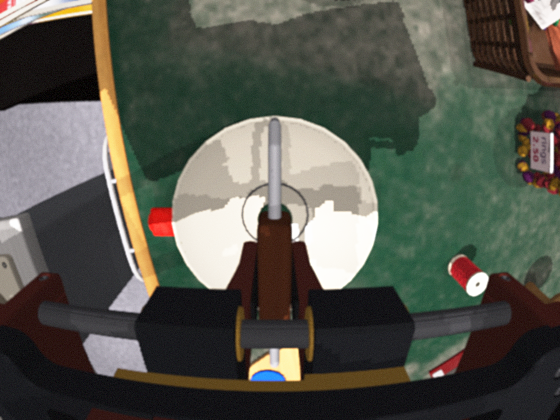

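The dish is lifted (16 mm grip, about 2.7 N load). It looks level, and the bead shows at the grip's end inside the ring (275,212). Next is the carry, turning on the way to orange.

Run:
```python
from h import *
B=[.5363,-.1816,.171]
a=np.radians(-130.6-90)  # tab bearing -130.6
movel(B,frame=quat(a),v=.07); wait(1.2)
print(get_time(),get_tcp_pos(),get_ee_rot(),quat(a),get_ft_force(),get_grip_width()*88)
im=read_camera("top"); cv2.imwrite("pics/top3.png",cv2.resize(im[180:300,270:410,::-1],None,fx=4,fy=4,interpolation=cv2.INTER_CUBIC))
cv2.imwrite("pics/wrist3.png",read_camera("wrist")[:,:,::-1])
```

```text
15.225 [ 0.53629562 -0.18159366  0.17100582] [ 1.46722888e-06  3.46914840e-01  9.37896633e-01 -1.16449631e-05] [ 0.         -0.34693565 -0.93788893  0.        ] [-0.10226473 -0.45714536 -3.07967155] 16.151673631240307
```

View pics/wrist3.png

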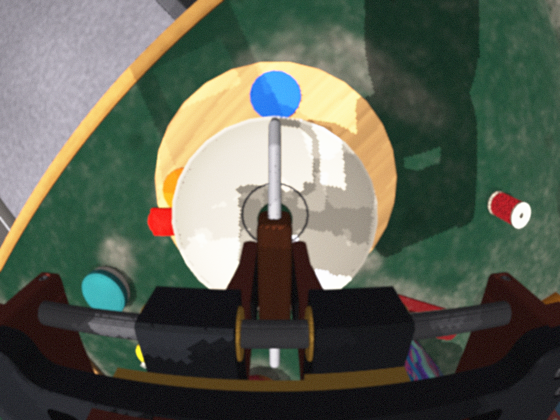

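View pics/top3.png

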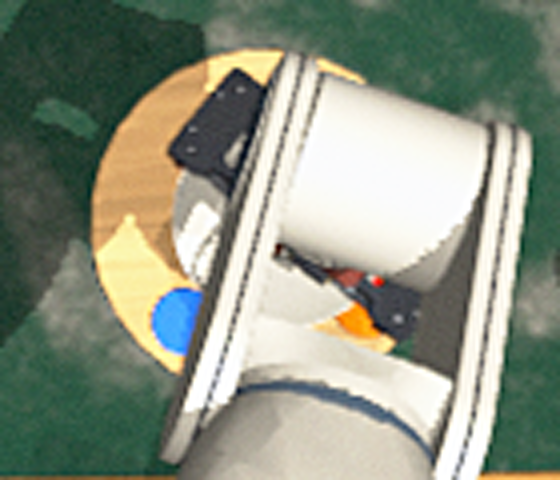

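The wrist view shows the dish unchanged in the grip: ring at (275,213), tab at (160,222), bead inside the ring. I'll check the tab and discs numerically by projecting their expected positions into the wrist picture.

Run:
```python
from h import *
from scipy.spatial.transform import Rotation as Ro
c=camera_info("wrist");Kw=np.array(c["intrinsics"]);tc=np.array(c["tool_from_camera"])
w=get_ee_rot();R=Ro.from_quat([*w[1:],w[0]]).as_matrix();p=get_tcp_pos()
Tw=np.eye(4);Tw[:3,:3]=R;Tw[:3,3]=p;M=np.linalg.inv(Tw@tc)
def proj(P):
    x,y,z=(M@[*P,1])[:3];v=np.array([x,-y,-z]);th=np.arctan2(np.hypot(v[0],v[1]),v[2]);d=v[:2]/np.hypot(v[0],v[1])
    return Kw[[0,1],2]+Kw[0,0]*th*d
def off(r,be,z): return [p[0]+r*np.cos(be),p[1]+r*np.sin(be),z]
be=np.radians(-130.6)
print("tab tip",proj(off(.095,be,.115)),"mid",proj(off(.084,be,.115)),"ring c",proj([p[0],p[1],.103]),"blue",proj([.4639,-.1197,.015]),"amber",proj([.4746,-.2535,.015]))
im=cv2.imread("pics/wrist3.png")[:,:,::-1].copy()
for n,lo,hi,box in(("tab",(0,150,60),(6,255,255),(130,190,190,250)),("blue",(95,120,80),(120,255,255),(230,60,320,130))): 
    ce,s,_=blob(im,lo,hi,box);print(n,ce,s)
```

```text
tab tip [148.98873055 224.0046673 ] mid [162.35142507 224.20197965] ring c [274.64405654 219.3940093 ] blue [274.48381762  94.97457805] amber [183.43040727 190.68459324]
tab [160.21507064 221.21821036] [147 207  27  29 637]
blue [275.04050356  94.38587849] [ 250   71   51   46 1827]
```

Projection agrees to 2–3 mm: the tab is over orange and there is no slip. Next I turn to blue in small steps.

Run:
```python
from h import *
B=[.5363,-.1816,.171]
for be in(-138,-150,-165,-180,-195,-210,-220.5):
    t=get_time(); move_pose(B,quat(np.radians(be-90))); print(be,get_time()-t,np.round(get_joint_pos()[5],3))
wait(1.5)
print(get_time(),get_tcp_pos(),get_ft_force(),get_grip_width()*88,get_finger_force())
im=read_camera("wrist");cv2.imwrite("pics/wrist4.png",im[:,:,::-1])
for n,lo,hi,box in(("tab",(0,150,60),(6,255,255),(130,190,190,250)),("blue",(95,120,80),(120,255,255),(130,140,240,260))): 
    ce,s,_=blob(im,lo,hi,box);print(n,ce,s)
```

```text
-138 0.25 -1.084
-150 0.31670000000000087 -0.877
-165 0.35829999999999984 -0.616
-180 0.35829999999999984 -0.355
-195 0.3583999999999996 -0.093
-210 0.35829999999999984 0.169
-220.5 0.3000000000000007 0.352
19.125 [ 0.53630917 -0.18160141  0.17098934] [-0.49926742 -0.26253502 -1.68657513] 16.205577385874108 29.999311566352844
tab [160.22049689 221.57608696] [147 208  27  29 644]
blue [171.16548463 183.20094563] [163 166  22  40 423]
```

View pics/wrist4.png

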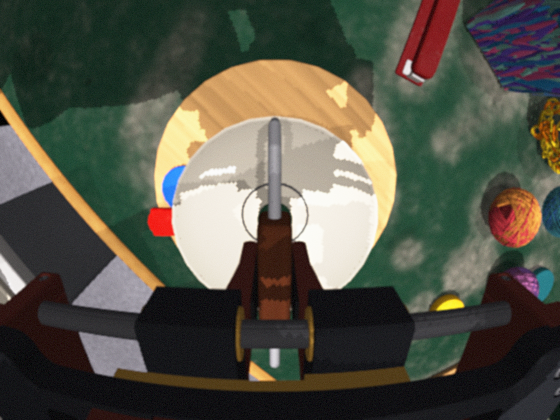

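The tab (160,222) is still fixed in the grip and sits over blue; the bead shows inside the ring near (275,211). I'll let it settle, then hand in.

Run:
```python
from h import *
wait(4); print(get_ft_force(),get_finger_force(),get_qvel().round(4) if hasattr(get_qvel(),'round') else get_qvel())
print(job_done())
```

```text
[ 0.22731604 -0.14368227 -2.94873866] 29.999426007270813 [ 0.0002  0.0001  0.0016  0.0019  0.001  -0.0016]
the job is handed in; nothing more can be done
None
```

The white dish was lifted by its handle, held over the board with its tab above orange, then turned the short way to blue. I handed the job in with the dish held still there, about 8 cm above the board; the wrist camera showed it level with the bead inside the ring, but no verdict came back.

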